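# Open the tall outlet of the pump, click the other caps home

### The job

Get the injection pump on the soft-mounted cradle ready for testing its single tall outlet: pull the large black cap off that outlet, stand it open end down on the narrow sloped steel ledge and let go, and press both small black caps on the pump fully home, until they click. Work gently along each outlet's own axis, so that the pump is never forced near the stops of its soft mounts, and leave the other things on the bench where they are.

Things in the scene. Friction and masses are not known exactly. Their poses are not given: they have to be found in the camera images.
- cradle: Fixed cradle under the pump; origin: centre of its underside on the bench, z up. Base plate 180 x 200 mm. At its -x end: the pump's drive shaft and the tall outlet; 50 mm to its +x: the small outlets, left at +y, right at -y. The pump on it is an aluminium cylinder along x, 84 mm across, axis 105 mm up, with a steel head 100 mm across at x = 33 to 67 mm.
- pump (a joint): Height of the pump on its soft mounts (m): 0 at rest, - pushed down, + pulled up; vertical spring, 1.8 N per mm, stops at 16 mm either way (within 13 mm is gentle). All outlets and caps ride on it: under the hand the pump gives several mm before a cap clicks or lets go, so go on until the force or the readings show that it did.
- outlet (a point): The tall outlet: brass stub 18 mm across, 22 mm high, on a round boss 42 mm across. Origin: centre of the boss's top face, on which the home cap sits; z = outlet axis pointing out of the pump, leaning 0.49 rad from vertical towards the cradle's -x.
- big_cap: Large loose black ribbed cap, 33 mm across (36 over its ribs), 34 mm tall, mouth 22 mm, about 30 g. Origin: centre of its open lower end; z towards its closed top. Starts home on the tall outlet, held by two sprung balls in the stub: 6 to 13 N along the outlet's axis pulls it off; past the balls after 8 mm, clear of the stub after 22 mm.
- cap_left (a joint): Slide of the left small cap (at the cradle's +y) along its outlet (m): 0 = home on its neck, + = standing proud, 16 mm at most; it does not come off. Starts 8.5 to 13 mm proud, moves there with 1.5 N, meets a detent at about 7 mm and needs 10 to 14 N along its axis to snap home.
- cap_right (a joint): Slide of the right small cap (at the cradle's -y); the same as cap_left.
- cap_left_top (a point): Centre of the flat closed top of the left small cap (black, ribbed, 25 mm across, 26 mm tall, on a brass neck as wide); z = its outlet's axis pointing outwards, leaning 0.55 rad from vertical to the cradle's +y. Press here along -z with shut fingers.
- cap_right_top (a point): Centre of the flat closed top of the right small cap, the same size; z = its outlet's axis pointing outwards, leaning 0.55 rad from vertical to the cradle's -y.
- ledge_top: Narrow steel ledge on a fixed blue stand, 40 mm (its x) by 130 mm (its y), 6 mm thick, 85 mm above the bench. Origin: centre of its upper face; z = normal of that face, which slopes 0.21 rad, falling towards its -x. It stands on one or the other side of the pump; a white tray of bolts stands on the other.
- socket_a: Bystander, to be left alone: larger steel socket, 28 mm across, 38 mm tall, standing.
- socket_b: Bystander, to be left alone: smaller steel socket, 22 mm across, 38 mm tall, standing.
- union: Bystander, to be left alone: brass union, 24 mm across, 34 mm tall, standing near the robot.
- screwdriver: Bystander, to be left alone: screwdriver, 170 mm long, lying near the robot.
- spanner: Bystander, to be left alone: steel spanner, 170 mm long, lying.
- cup: Bystander, to be left alone: amber plastic cup, 60 mm across, 50 mm tall.
- bottle: Bystander, to be left alone: white bottle with a black cap, 64 mm across, 170 mm tall.
There are look-alikes about, which are no part of the job. Leave any pink look-alike of the big_cap alone. What is shaped like the part that bears ledge_top but orange is not meant.

How it is judged:
By the outcome, as a careful person would: the job done as asked, in the order asked, and still so for the second after the job is handed in, with the robot touching nothing.
It also fails if it takes over 54 s, if anything falls off the work surface, if the arm or the gripper's body presses on something with over 40 N, if the wrist force passes 120 N, or if a joint passes its speed limit or range.

### The arm

A 7-joint arm with a two-finger parallel gripper is mounted at the origin on the work surface. World frame = base frame: x ahead of the robot, y to its left, z up, the work surface at z = 0. Lengths are in m, angles in degrees, forces in N, time in s.
With the tool pointing down it reaches from about 0.425 to 0.875 m from the base axis. Payload 4.7 kg.
Tool frame: the origin (TCP) lies on the centre line of the jaws, within the pads' length; the fingertips stand 19 mm ahead of it and the grasp point (between the pads) is the TCP; z points along the fingers, y is the line along which they close (so a half turn about z gives the same grasp; the last joint's range is limited). The gripper opens to 87 mm and grips with 3 to 60 N. Pads are 19 mm wide; open, the fingers measure 117 mm over their backs; the gripper's body (75 mm by 190 mm) begins 51 mm behind the grasp point.
Start: joints at [-66.114, 18.392, -4.016, 83.108, 1.295, 78.541, -3.26], TCP at [0.255, 0.598, 0.242] pointing down, gripper open.
Joint ranges: [-163.93, 163.93], [-17.29, 119.83], [-79.2, 71.16], [3.27, 140.29], [-89.18, 269.18], [5.43, 117.66], [-154.24, 154.24]. Speed limits (degrees/s): [147.25, 147.25, 180, 180, 180, 180, 180].

### API

Orientations are given as [roll, pitch, yaw] about the fixed x, y, z axes, in that order (R = Rz(yaw) Ry(pitch) Rx(roll)).
In Python, from cell import env, imaging gives the robot as it stands.
- The arm moves only by the shell command python3 -m crank 'ROWS' [OPENING] [FORCE]. ROWS is JSON, a list of rows, each an object of numbers: "x", "y", "z": the shift along the tool's x, y, z in m; "turn": the turn about the tool's z in rad. In form: [{"x": .., "y": .., "z": .., "turn": ..}, ...]. A call has 1 to 12 rows; each row is the pose to reach, as a shift and turn from the pose commanded when the call began, along the tool's axes at that moment; what a row does not reach only later rows make up. A row lasts 1/8 s, in which the tool goes at most 62.5 mm and 10.7 degrees, less where a joint would pass 70% of its speed; a pose out of reach is approached as far as the arm can. A call with a gripper value outside its range is refused whole. OPENING is the finger opening in m, from 0 to 0.087, set as the call begins (- or left out, the last holds). The fingers move at their own pace and stop on an object; FORCE is the grip in N (left out, the last holds). Time passes only in rows, so rows that repeat a pose let the fingers close. It gives the time, the measured TCP pose, the force, the opening and the grip force at its end, in the units of the state.
- env.get_obs(): the state, without advancing time (a new reading comes with each control period).
- imaging.read_camera(name): name is "side" or "top" or "wrist"; returns the picture (400x640x3 uint8, red, green, blue); there is no depth.
- imaging.get_calibration(name): a dict with "camera_matrix" (3x3 intrinsics, pixels), "position" and "attitude" of the camera in the world. Camera axes: x right, y up, looking along -z (the intrinsics and any distortion apply to the point x, -y, -z); pixel columns grow to the right and rows downward; lengths in m; the calibration is good to about 2 mm. A picture is of the moment at which its call begins: read the wrist's pose just before it. get_calibration takes no time and is no camera call; for the wrist camera it gives the pose at the moment of the call.
- env.sign_off(): hands the job in; it is judged then, once.
The state is a dict: "time_s": time; "qpos": joint angles; "joint_velocities": joint speeds; "effort": joint torques, N m; "tool_pos": TCP position; "tool_rot": TCP orientation; "force": force on the tool from outside, world axes, zero at the start; "wrist_torque": the same for the moment, N m; "grip_width": finger opening in m; "grasp_force": force on a finger pad.
Only numpy, scipy, OpenCV 4.12 (cv2) and the standard library are available. Lean on these libraries where they do the work, as an engineer would, in place of code of your own. Each camera call takes 0.05 s, during which the arm holds its last target. There are 200 camera calls.

## Working session

There is one attempt and no reset: what is moved stays moved. The work goes in short steps, Python scripts to look and compute and a shell command to move; the robot and the scene stay as the last step left them, time stands still between calls to the robot, and variables do not carry over. Pictures are saved under pics/ and viewed, at most 10 in all, crops included, and the job is handed in when it is done.

```bash
ls; mkdir -p pics; python3 - <<'E'
from cell import env, imaging
import cv2
for n in("side","top"):
    cv2.imwrite(f"pics/{n}0.png",imaging.read_camera(n)[:,:,::-1])
    print(n,imaging.get_calibration(n))
print(env.get_obs())
E
```

```text
pics
side {'camera_matrix': array([[427.55319697,   0.        , 319.72877508],
       [  0.        , 427.55319697, 198.98979698],
       [  0.        ,   0.        ,   1.        ]]), 'position': array([ 0.42199763, -0.9098873 ,  0.75137496]), 'attitude': array([52.9567223 , -1.19751749, -8.78663433])}
top {'camera_matrix': array([[398.72321617,   0.        , 318.37094938],
       [  0.        , 398.72321617, 200.64161307],
       [  0.        ,   0.        ,   1.        ]]), 'position': array([ 0.48506039, -0.0703253 ,  1.14148535]), 'attitude': array([ 5.13026404e+00, -5.47133182e-02, -9.05718588e+01])}
{'time_s': 0.1, 'qpos': array([-66.11486387,  18.43595804,  -4.01778122,  83.16868793,
         1.29666522,  78.54075348,  -3.25781641]), 'joint_velocities': array([-0.0475093 , -0.02280335,  0.05611441, -0.15382352, -0.01035008,
       -0.04187074, -0.06708675]), 'effort': array([-4.02119813e-04, -4.92569411e+01, -4.05761227e-01, -3.13396525e+01,
       -6.40778197e-02,  3.95834225e-02,  7.65968434e-05]), 'tool_pos': array([0.25462904, 0.59754094, 0.24055139]), 'tool_rot': array([-1.79899936e+02,  6.39362652e-03,  1.56929132e+02]), 'force': array([-0.20872683,  0.99360358, -0.77583327]), 'wrist_torque': array([-0.01436799,  0.00597262, -0.02723275]), 'grasp_force': 0.0, 'grip_width': 0.08650496416288837}
```

View pics/top0.png

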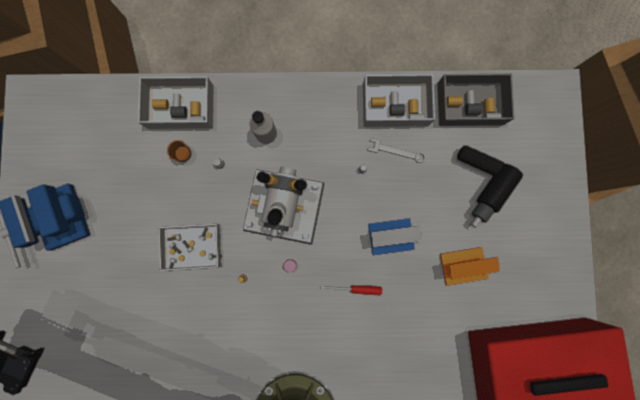

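View pics/side0.png

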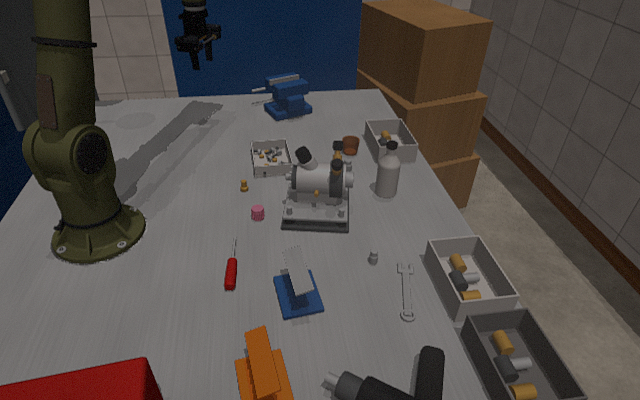

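```bash
python3 - <<'E'
import cv2,numpy as np
t=cv2.imread("pics/top0.png");s=cv2.imread("pics/side0.png")
f=lambda im,x,y,k,w=400,h=300:cv2.resize(im[y:y+h//k,x:x+w//k],(w,h),interpolation=cv2.INTER_CUBIC)
a=np.hstack([f(t,240,160,4,400,400),f(s,265,135,4,400,400)])
b=np.hstack([f(t,355,210,5,400,300),f(s,260,240,4,400,300)])[:200+100]
cv2.imwrite("pics/c1.png",a);cv2.imwrite("pics/c2.png",b)
E
```

```text
(no output)
```

View pics/c1.png

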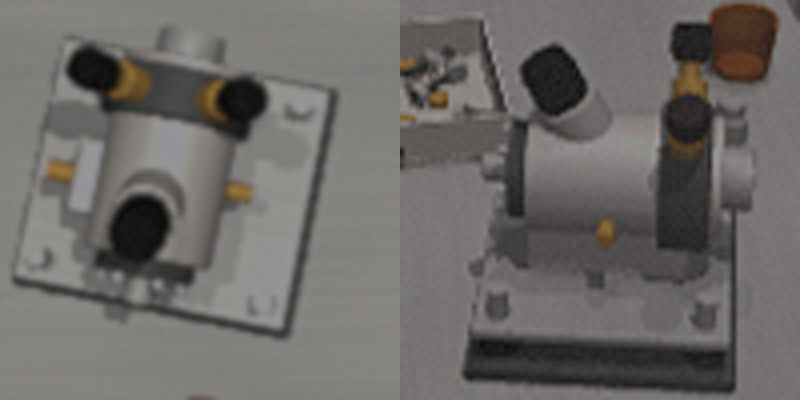

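View pics/c2.png

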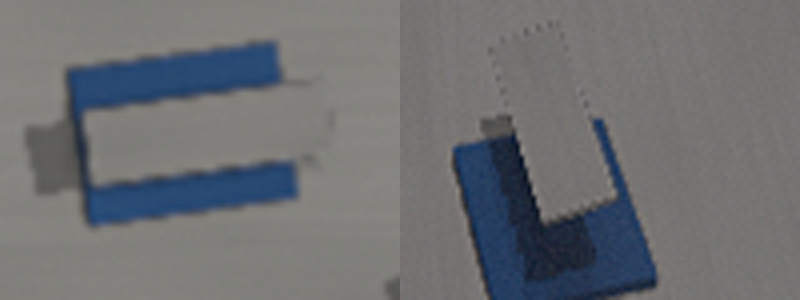

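```bash
cat > h.py <<'E'
import numpy as np
from cell import env, imaging
from scipy.spatial.transform import Rotation as R
def ray(c,p):
    K=c["camera_matrix"];d=np.linalg.inv(K)@[p[0],p[1],1.]
    d=R.from_euler("xyz",c["attitude"],degrees=True).apply(d*[1,-1,-1])
    return np.array(c["position"]),d/np.linalg.norm(d)
def tri(*cp):
    A=0;b=0;L=[]
    for c,p in cp:
        o,d=ray(c,p);M=np.eye(3)-np.outer(d,d);A=A+M;b=b+M@o;L.append((M,o))
    x=np.linalg.solve(A,b);return x,max(np.linalg.norm(M@(x-o)) for M,o in L)
def proj(c,X):
    q=R.from_euler("xyz",c["attitude"],degrees=True).inv().apply(np.array(X)-c["position"])*[1,-1,-1]
    q=q@c["camera_matrix"].T;return q[...,:2]/q[...,2:]
def onz(c,p,z):
    o,d=ray(c,p);return o+d*(z-o[2])/d[2]
E
python3 - <<'E'
from h import *
np.set_printoptions(precision=4,suppress=True)
T=imaging.get_calibration("top");S=imaging.get_calibration("side")
t=lambda x,y:(x/4+240,y/4+160); s=lambda x,y:(x/4+265-100,y/4+135)
for n,a,b in[("big",(140,228),(553,80)),("L",(95,68),(692,42)),("R",(241,101),(686,118))]:
    print(n,*tri((T,t(*a)),(S,s(*b))))
pl=[t(67,38),t(337,90),t(287,335),t(14,280)]
P=np.array([onz(T,p,.015) for p in pl]);print(P,P.mean(0),[np.linalg.norm(P[i]-P[i-1]) for i in range(4)])
t=lambda x,y:(x/5+355,y/5+210); s=lambda x,y:(x/4+260-100,y/4+240)
L=[]
for a,b in[((85,112),(490,48)),((325,78),(618,200)),((330,150),(545,222)),((92,186),(510,112))][:3]+[((92,186),(0,0))][:0]+[((85,112),(560,22)),((92,186),(490,48))]:
    x,e=tri((T,t(*a)),(S,s(*b)));L.append(x);print(x,e)
E
```

```text
big [0.5349 0.0331 0.1763] 0.0019411355778177189
L [0.6315 0.0597 0.1826] 0.001431948938511023
R [ 0.6109 -0.0287  0.1805] 0.0015859714977631467
[[ 0.6772  0.1027  0.015 ]
 [ 0.6379 -0.0897  0.015 ]
 [ 0.4648 -0.0526  0.015 ]
 [ 0.5052  0.1394  0.015 ]] [0.5713 0.0249 0.015 ] [np.float64(0.17586307391764486), np.float64(0.19634349582646313), np.float64(0.1770380227781356), np.float64(0.19616638008127296)]
[ 0.4769 -0.2135  0.0766] 0.017476676163538273
[ 0.5122 -0.3403  0.0864] 0.0012712552209721295
[ 0.4745 -0.3435  0.0794] 0.0015781079882701409
[ 0.4966 -0.2125  0.0913] 0.002432027730816682
[ 0.4572 -0.2167  0.0803] 0.0019752106992830076
```

```bash
cat >> h.py <<'E'
def togo(p,yaw=None):
    "shift in tool axes (and turn) from the present pose to TCP p (world yaw in deg)"
    o=env.get_obs();Rt=R.from_euler("xyz",o["tool_rot"],degrees=True)
    d=Rt.inv().apply(np.array(p)-o["tool_pos"])
    tu=None if yaw is None else -np.deg2rad((yaw-o["tool_rot"][2]+180)%360-180)
    print("go",d.round(4),"turn",tu)
E
python3 - <<'E'
from h import *
np.set_printoptions(precision=4,suppress=True)
W=imaging.get_calibration("wrist");print(W)
o=env.get_obs();Rt=R.from_euler("xyz",o["tool_rot"],degrees=True)
print(Rt.inv().apply(W["position"]-o["tool_pos"]),Rt.inv().as_matrix()@R.from_euler("xyz",W["attitude"],degrees=True).as_matrix())
togo((.50,.03,.36),167.9)
E
```

```text
{'camera_matrix': array([[287.1772,   0.    , 319.4692],
       [  0.    , 287.1772, 197.1787],
       [  0.    ,   0.    ,   1.    ]]), 'position': array([0.1826, 0.6288, 0.3838]), 'attitude': array([-16.4525,   0.1645,  66.9438])}
[ 0.0785  0.0003 -0.1432] [[ 0.0003  0.9591  0.2831]
 [ 1.     -0.0006  0.001 ]
 [ 0.0011  0.2831 -0.9591]]
go [-0.4482 -0.4262 -0.1187] turn -0.1914777683217166
```

```bash
python3 -m crank '[{"x":-0.15,"y":-0.14,"z":-0.09,"turn":-0.06},{"x":-0.448,"y":-0.426,"z":-0.119,"turn":-0.19},{"x":-0.448,"y":-0.426,"z":-0.119,"turn":-0.19},{"x":-0.448,"y":-0.426,"z":-0.119,"turn":-0.19},{"x":-0.448,"y":-0.426,"z":-0.119,"turn":-0.19},{"x":-0.448,"y":-0.426,"z":-0.119,"turn":-0.19},{"x":-0.448,"y":-0.426,"z":-0.119,"turn":-0.19},{"x":-0.448,"y":-0.426,"z":-0.119,"turn":-0.19},{"x":-0.448,"y":-0.426,"z":-0.119,"turn":-0.19},{"x":-0.448,"y":-0.426,"z":-0.119,"turn":-0.19},{"x":-0.448,"y":-0.426,"z":-0.119,"turn":-0.19},{"x":-0.448,"y":-0.426,"z":-0.119,"turn":-0.19}]'
python3 - <<'E'
from h import *
import cv2
print(imaging.get_calibration("wrist"))
w=imaging.read_camera("wrist")[:,:,::-1]
cv2.imwrite("pics/w1raw.png",w);print(env.get_obs()["qpos"],env.get_obs()["force"])
cv2.imwrite("pics/w1.png",cv2.resize(w[60:360,120:520],(800,600),interpolation=cv2.INTER_CUBIC))
E
```

```text
time_s: 1.6
tool_pos: [0.4998, 0.0306, 0.3602]
tool_rot: [180.0, -0.0, 167.8]
force: [0.3, 0.5, -0.0]
grip_width: 0.0871
grasp_force: 0.0
{'camera_matrix': array([[287.177166  ,   0.        , 319.469205  ],
       [  0.        , 287.177166  , 197.17872339],
       [  0.        ,   0.        ,   1.        ]]), 'position': array([0.42329227, 0.04750697, 0.50347062]), 'attitude': array([-1.63851437e+01,  4.15154411e-02,  7.77778325e+01])}
[-32.69680685  -2.69837902  25.18001341  93.21018622   1.10960499
  89.29233895  70.33680856] [-0.33818524  0.84420728  0.40967067]
```

View pics/w1.png

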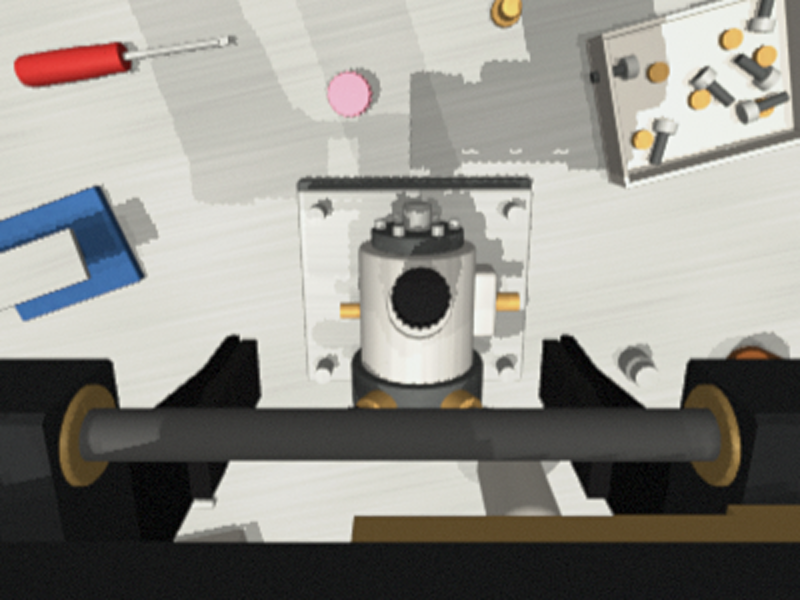

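```bash
python3 - <<'E'
from h import *
np.set_printoptions(precision=4,suppress=True)
T=imaging.get_calibration("top");S=imaging.get_calibration("side");W=imaging.get_calibration("wrist")
print(tri((T,(275,217)),(W,(330,209.5))),tri((S,(303.3,155)),(W,(330,209.5))))
# model: outlet axis, cradle yaw
yaw=np.deg2rad(-12.1);cx=np.array([np.cos(yaw),np.sin(yaw),0]);cy=np.array([-cx[1],cx[0],0]);cz=np.array([0,0,1.])
ax=-np.sin(.49)*cx+np.cos(.49)*cz;print("axis",ax)
C=np.array([.5713,.0249,0])
# outlet origin along axis from cylinder axis at local x0 ; find cap disc from pixel
for x0 in(-.05,-.02,0,.02):
  for h in(.06,):
    pass
for P in[np.array([.535,.0331,.1763])]:
    for n in(-.017,0,.017):
        q=P+n*ax; print(n,q,proj(T,q),proj(S,q),proj(W,q))
togo((.535,.033,.176),167.9)
E
```

```text
(array([0.534 , 0.0354, 0.1752]), np.float64(0.002160684330528412)) (array([0.5366, 0.0373, 0.1734]), np.float64(0.00094800775731829))
axis [-0.4602  0.0987  0.8823]
-0.017 [0.5428 0.0314 0.1613] [276.4132 213.2884] [305.6186 160.1491] [326.2959 212.6125]
0 [0.535  0.0331 0.1763] [275.0792 216.1634] [302.5341 155.0436] [326.6171 210.4883]
0.017 [0.5272 0.0348 0.1913] [273.7012 219.1332] [299.4003 149.8563] [326.9708 208.1491]
go [-0.0346  0.0086  0.184 ] turn -0.00012274514606512425
```

```bash
python3 -m crank '[{"x":-0.0285,"y":0.0128,"z":0.06},{"x":-0.0285,"y":0.0128,"z":0.12},{"x":-0.0285,"y":0.0128,"z":0.12},{"x":-0.0285,"y":0.0128,"z":0.12}]'
python3 - <<'E'
from h import *
import cv2
c=imaging.get_calibration("wrist")
w=imaging.read_camera("wrist")
g=w.max(2);cv2.imwrite("pics/w2raw.png",w[:,:,::-1])
m=(g<60).astype(np.uint8)
n,l,s,ce=cv2.connectedComponentsWithStats(m)
for i in range(1,n):
    if s[i,4]>300: print(s[i],ce[i])
print(proj(c,[.5268,.0387,.191]),proj(c,[.535,.036,.175]))
E
```

```text
[315 194  29  31 661] [328.88199697 208.91376702]
[    0   228   640   172 78088] [311.13963733 329.15600348]
[295 236  65  25 341] [324.85630499 249.63049853]
[330.25317121 207.08048406] [328.94524067 209.66134948]invalid input
```

```bash
python3 -m crank '[{"x":-0.0285,"y":0.012,"z":0.06,"turn":0},{"x":-0.0285,"y":0.012,"z":0.12,"turn":0},{"x":-0.0285,"y":0.012,"z":0.12,"turn":0},{"x":-0.0285,"y":0.012,"z":0.12,"turn":0}]'
python3 - <<'E'
from h import *
import cv2
c=imaging.get_calibration("wrist")
w=imaging.read_camera("wrist")
g=w.max(2);cv2.imwrite("pics/w2raw.png",w[:,:,::-1])
m=(g<60).astype(np.uint8);m[290:]=0
n,l,s,ce=cv2.connectedComponentsWithStats(m)
for i in range(1,n):
    if s[i,4]>200: print(s[i],ce[i])
print(proj(c,[.5268,.0377,.191]),proj(c,[.535,.036,.175]));togo([.5304,.036,.184],167.9)
cv2.imwrite("pics/w2.png",cv2.resize(w[140:360,160:480],(800,550),interpolation=cv2.INTER_CUBIC)[:,:,::-1])
E
```

```text
time_s: 2.2
tool_pos: [0.531, 0.0373, 0.2424]
tool_rot: [179.9, 0.1, 167.9]
force: [-0.8, 0.3, 1.7]
grip_width: 0.0872
grasp_force: 0.0
[286 166  27  22 251] [294.96812749 177.72908367]
[335 166  17  21 222] [342.68918919 176.89189189]
[ 295  199   47   46 1571] [317.98726926 221.18905156]
[    0   228   640    62 17630] [319.49512195 263.47986387]
[318.4120037  219.38001208] [318.56095786 222.05734245]
go [ 0.0013 -0.0014  0.0595] turn -0.000374457290527659
```

View pics/w2.png

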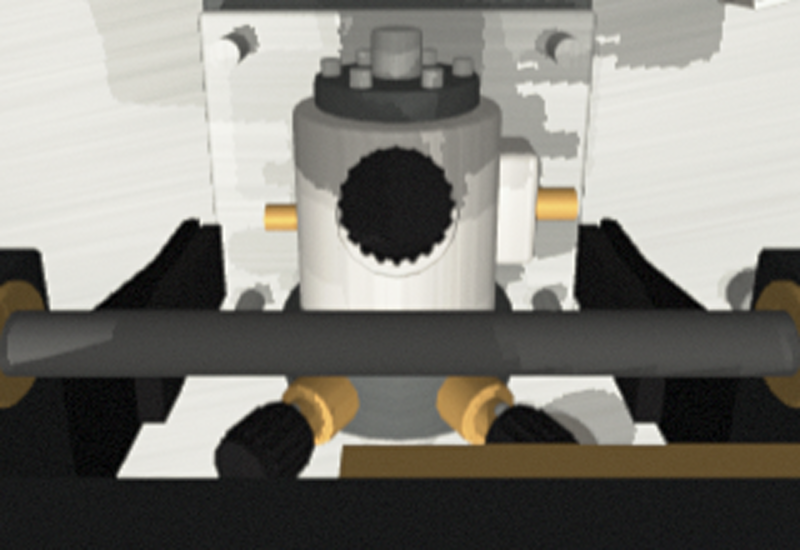

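```bash
python3 -m crank '[{"x":0.001,"y":-0.0014,"z":0.03,"turn":0},{"x":0.001,"y":-0.0014,"z":0.05,"turn":0},{"x":0.001,"y":-0.0014,"z":0.06,"turn":0},{"x":0.001,"y":-0.0014,"z":0.06,"turn":0}]'
python3 -m crank '[{"x":0,"y":0,"z":0,"turn":0},{"x":0,"y":0,"z":0,"turn":0},{"x":0,"y":0,"z":0,"turn":0},{"x":0,"y":0,"z":0,"turn":0},{"x":0,"y":0,"z":0,"turn":0}]' 0.02 30
```

```text
time_s: 2.75
tool_pos: [0.5298, 0.0353, 0.1819]
tool_rot: [179.9, 0.1, 167.8]
force: [-0.1, 0.3, -0.1]
grip_width: 0.0868
grasp_force: 0.0
time_s: 3.38
tool_pos: [0.5291, 0.035, 0.1806]
tool_rot: [180.0, 0.0, 167.8]
force: [-0.4, -0.1, -0.0]
grip_width: 0.045
grasp_force: 0.0
```

```bash
python3 -m crank '[{"x":0,"y":0,"z":0,"turn":0},{"x":0,"y":0,"z":0,"turn":0},{"x":0,"y":0,"z":0,"turn":0},{"x":0,"y":0,"z":0,"turn":0}]' 0.02 30
```

```text
time_s: 3.88
tool_pos: [0.5291, 0.0355, 0.1806]
tool_rot: [180.0, 0.0, 167.8]
force: [0.2, 2.4, 0.1]
grip_width: 0.0314
grasp_force: 30.0
```

```bash
python3 -m crank '[{"x":0.001,"y":0,"z":-0.0018,"turn":0},{"x":0.0019,"y":0,"z":-0.0035,"turn":0},{"x":0.0028,"y":0,"z":-0.0053,"turn":0},{"x":0.0028,"y":0,"z":-0.0053,"turn":0}]'
```

```text
time_s: 4.38
tool_pos: [0.5277, 0.0347, 0.1857]
tool_rot: [-180.0, 0.2, 167.8]
force: [7.0, -0.2, -6.8]
grip_width: 0.0313
grasp_force: 30.0
```

```bash
python3 -m crank '[{"x":0.0008,"y":0,"z":-0.0015,"turn":0},{"x":0.0015,"y":0,"z":-0.003,"turn":0},{"x":0.002,"y":0,"z":-0.0045,"turn":0},{"x":0.002,"y":0,"z":-0.0045,"turn":0}]'
```

```text
time_s: 4.88
tool_pos: [0.5241, 0.0358, 0.1905]
tool_rot: [-180.0, -0.0, 167.8]
force: [-0.0, -0.3, 0.4]
grip_width: 0.0313
grasp_force: 30.0
```

```bash
python3 -m crank '[{"x":0.0035,"y":0,"z":-0.0066,"turn":0},{"x":0.007,"y":0,"z":-0.0132,"turn":0},{"x":0.0105,"y":0,"z":-0.0198,"turn":0},{"x":0.014,"y":0,"z":-0.0264,"turn":0},{"x":0.0175,"y":0,"z":-0.033,"turn":0},{"x":0.0175,"y":0,"z":-0.08,"turn":0},{"x":0.0175,"y":0,"z":-0.08,"turn":0},{"x":0.0175,"y":0,"z":-0.08,"turn":0}]'
python3 - <<'E'
from h import *
import cv2
c=imaging.get_calibration("wrist")
w=imaging.read_camera("wrist")[:,:,::-1];s=imaging.read_camera("side")[:,:,::-1]
cv2.imwrite("pics/w3raw.png",w);cv2.imwrite("pics/s3raw.png",s)
a=cv2.resize(s[100:220,260:380],(400,400),interpolation=cv2.INTER_CUBIC)
b=cv2.resize(w[140:340,220:420],(400,400),interpolation=cv2.INTER_CUBIC)
cv2.imwrite("pics/c3.png",np.hstack([a,b]))
togo((.485,-.278,.16),187.3)
E
```

```text
time_s: 5.88
tool_pos: [0.5071, 0.0398, 0.2703]
tool_rot: [180.0, 0.0, 167.8]
force: [0.0, 0.5, -0.7]
grip_width: 0.0312
grasp_force: 30.0
go [-0.0461 -0.315   0.1095] turn -0.34013068118713985
```

View pics/c3.png

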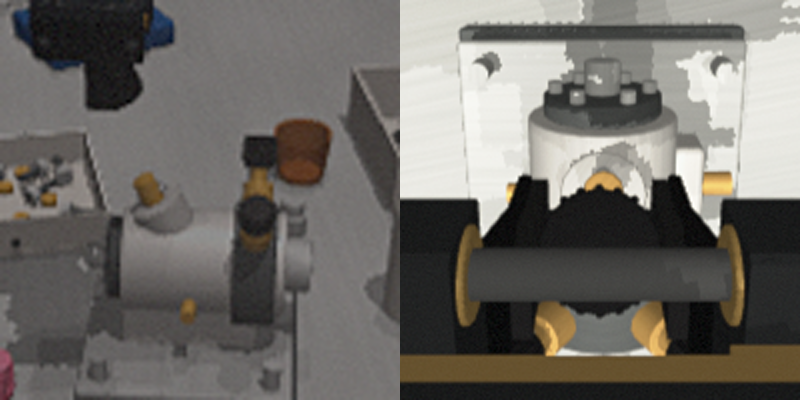

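```bash
python3 -m crank '[{"x":-0.005,"y":-0.055,"z":0.0,"turn":-0.06},{"x":-0.027,"y":-0.322,"z":0.07,"turn":-0.34},{"x":-0.027,"y":-0.322,"z":0.07,"turn":-0.34},{"x":-0.027,"y":-0.322,"z":0.07,"turn":-0.34},{"x":-0.027,"y":-0.322,"z":0.07,"turn":-0.34},{"x":-0.027,"y":-0.322,"z":0.07,"turn":-0.34},{"x":-0.027,"y":-0.322,"z":0.07,"turn":-0.34},{"x":-0.027,"y":-0.322,"z":0.07,"turn":-0.34}]'
python3 - <<'E'
from h import *
import cv2
c=imaging.get_calibration("wrist")
w=imaging.read_camera("wrist")[:,:,::-1];s=imaging.read_camera("side")[:,:,::-1]
cv2.imwrite("pics/w4raw.png",w);cv2.imwrite("pics/s4raw.png",s)
a=cv2.resize(s[195:315,240:360],(480,480),interpolation=cv2.INTER_CUBIC)
b=cv2.resize(w[120:360,240:400],(320,480),interpolation=cv2.INTER_CUBIC)
cv2.imwrite("pics/c4.png",np.hstack([a,b]))
print(env.get_obs()["qpos"])
L=np.array([.485,-.278,.0845]);
y=np.deg2rad(7.3);lx=np.array([np.cos(y)*np.cos(.21),np.sin(y)*np.cos(.21),np.sin(.21)]);ly=np.array([-np.sin(y),np.cos(y),0])
S=imaging.get_calibration("side")
for a,b in((1,1),(1,-1),(-1,-1),(-1,1)):
    p=L+a*.02*lx+b*.065*ly;print(a,b,((proj(c,p)-[240,120])*2+[480,0]).round(),((proj(S,p)-[240,195])*4).round())
togo((.4654,-.2805,.119),187.3)
E
```

```text
time_s: 6.98
tool_pos: [0.4658, -0.2795, 0.1997]
tool_rot: [179.9, -0.1, -172.7]
force: [0.0, 1.2, -0.5]
grip_width: 0.0313
grasp_force: 30.0
[-12.88896268   8.05283593  44.90549955 102.99339358  -6.03619182
  71.40738809 131.10816323]
1 1 [771. 239.] [235. 204.]
1 -1 [501. 238.] [296. 377.]
-1 -1 [500. 156.] [221. 403.]
-1 1 [772. 156.] [167. 227.]
go [ 0.0012 -0.0015  0.0812] turn 0.0024761583560218964
```

View pics/c4.png

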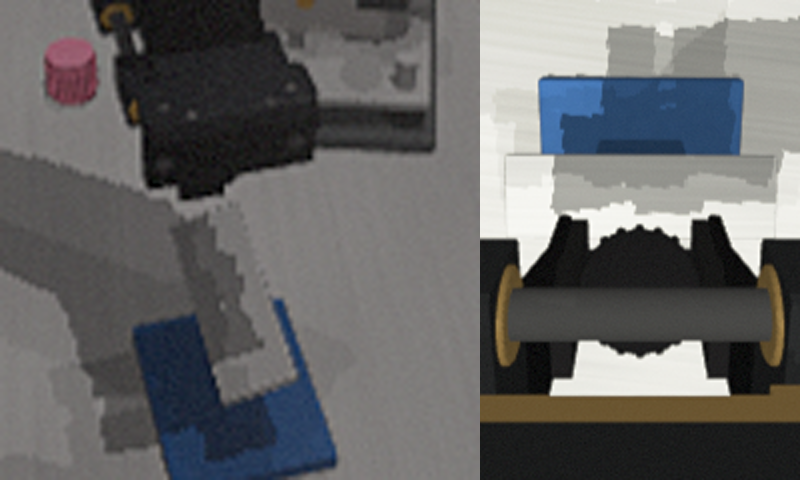

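```bash
python3 -m crank '[{"x":0.001,"y":0,"z":0.04,"turn":0},{"x":0.001,"y":0,"z":0.066,"turn":0},{"x":0.001,"y":0,"z":0.072,"turn":0},{"x":0.001,"y":0,"z":0.072,"turn":0}]'
python3 -m crank '[{"x":0,"y":0,"z":0.002,"turn":0},{"x":0,"y":0,"z":0.004,"turn":0},{"x":0,"y":0,"z":0.005,"turn":0},{"x":0,"y":0,"z":0.005,"turn":0}]' - 12
```

```text
time_s: 7.58
tool_pos: [0.4653, -0.2803, 0.1288]
tool_rot: [-180.0, 0.0, -172.6]
force: [0.5, -0.2, -0.4]
grip_width: 0.0315
grasp_force: 30.0
time_s: 8.07
tool_pos: [0.4647, -0.2809, 0.1234]
tool_rot: [180.0, 0.0, -172.7]
force: [-0.9, -0.1, -0.3]
grip_width: 0.0313
grasp_force: 12.0
```

```bash
python3 -m crank '[{"x":0,"y":0,"z":0.002,"turn":0},{"x":0,"y":0,"z":0.004,"turn":0},{"x":0,"y":0,"z":0.004,"turn":0}]' - 8
python3 -m crank '[{"x":0,"y":0,"z":0.001,"turn":0},{"x":0,"y":0,"z":0.002,"turn":0},{"x":0,"y":0,"z":0.002,"turn":0}]'
```

```text
time_s: 8.45
tool_pos: [0.4646, -0.2807, 0.1191]
tool_rot: [180.0, -0.0, -172.7]
force: [0.0, -0.8, -0.3]
grip_width: 0.0315
grasp_force: 8.0
time_s: 8.82
tool_pos: [0.4647, -0.2808, 0.1172]
tool_rot: [180.0, -0.0, -172.7]
force: [-0.0, -0.3, -0.0]
grip_width: 0.0315
grasp_force: 8.0
```

```bash
python3 -m crank '[{"x":0,"y":0,"z":0.0015,"turn":0},{"x":0,"y":0,"z":0.003,"turn":0},{"x":0,"y":0,"z":0.003,"turn":0}]'
python3 -m crank '[{"x":0,"y":0,"z":0.001,"turn":0},{"x":0,"y":0,"z":0.002,"turn":0},{"x":0,"y":0,"z":0.002,"turn":0}]'
```

```text
time_s: 9.2
tool_pos: [0.4646, -0.2808, 0.1142]
tool_rot: [180.0, -0.0, -172.7]
force: [-0.5, 0.6, -0.3]
grip_width: 0.0312
grasp_force: 8.0
time_s: 9.57
tool_pos: [0.4647, -0.2808, 0.1123]
tool_rot: [180.0, -0.0, -172.7]
force: [0.9, 0.9, -1.5]
grip_width: 0.0316
grasp_force: 8.0
```

```bash
python3 -m crank '[{"x":0,"y":0,"z":-0.004,"turn":0},{"x":-0.0075,"y":0,"z":-0.004,"turn":0},{"x":-0.0075,"y":0,"z":-0.001,"turn":0},{"x":-0.0075,"y":0,"z":-0.001,"turn":0}]'
python3 -m crank '[{"x":0,"y":0,"z":0.001,"turn":0},{"x":0,"y":0,"z":0.002,"turn":0},{"x":0,"y":0,"z":0.002,"turn":0}]'
```

```text
time_s: 10.07
tool_pos: [0.472, -0.2797, 0.1129]
tool_rot: [180.0, -0.0, -172.7]
force: [-0.2, 0.5, -0.3]
grip_width: 0.0315
grasp_force: 8.0
time_s: 10.45
tool_pos: [0.472, -0.2798, 0.1112]
tool_rot: [180.0, -0.0, -172.7]
force: [-0.1, -1.1, -0.3]
grip_width: 0.0315
grasp_force: 8.0
```

```bash
python3 -m crank '[{"x":0,"y":0,"z":0.001,"turn":0},{"x":0,"y":0,"z":0.002,"turn":0},{"x":0,"y":0,"z":0.002,"turn":0}]'
```

```text
time_s: 10.82
tool_pos: [0.4726, -0.2799, 0.11]
tool_rot: [180.0, 0.1, -172.7]
force: [-1.3, 0.8, 4.6]
grip_width: 0.0315
grasp_force: 8.0
```

```bash
python3 -m crank '[{"x":-0.002,"y":0,"z":0.0003,"turn":0},{"x":-0.004,"y":0,"z":0.0008,"turn":0},{"x":-0.006,"y":0,"z":0.0013,"turn":0},{"x":-0.008,"y":0,"z":0.0018,"turn":0},{"x":-0.008,"y":0,"z":0.0018,"turn":0}]' - 5
python3 - <<'E'
from h import *
import cv2
w=imaging.read_camera("wrist")[:,:,::-1];s=imaging.read_camera("side")[:,:,::-1]
a=cv2.resize(s[195:315,240:360],(480,480),interpolation=cv2.INTER_CUBIC)
b=cv2.resize(w[120:360,240:400],(320,480),interpolation=cv2.INTER_CUBIC)
cv2.imwrite("pics/c5.png",np.hstack([a,b]))
E
```

```text
time_s: 11.45
tool_pos: [0.4802, -0.2789, 0.1074]
tool_rot: [-180.0, -0.0, -172.7]
force: [0.9, 0.3, 1.4]
grip_width: 0.0319
grasp_force: 4.8
```

```bash
python3 -m crank '[{"x":0,"y":0,"z":0,"turn":0},{"x":0,"y":0,"z":0,"turn":0},{"x":0,"y":0,"z":0,"turn":0},{"x":0,"y":0,"z":0,"turn":0},{"x":0,"y":0,"z":0,"turn":0}]' 0.06 5
python3 -m crank '[{"x":0,"y":0,"z":-0.02,"turn":0},{"x":0,"y":0,"z":-0.06,"turn":0},{"x":0,"y":0,"z":-0.12,"turn":0},{"x":0,"y":0,"z":-0.12,"turn":0}]'
python3 - <<'E'
from h import *
import cv2
w=imaging.read_camera("wrist")[:,:,::-1];s=imaging.read_camera("side")[:,:,::-1]
a=cv2.resize(s[195:315,240:360],(480,480),interpolation=cv2.INTER_CUBIC)
b=cv2.resize(w[120:360,240:400],(320,480),interpolation=cv2.INTER_CUBIC)
cv2.imwrite("pics/c6.png",np.hstack([a,b]))
E
```

```text
time_s: 12.18
tool_pos: [0.48, -0.2788, 0.1075]
tool_rot: [180.0, -0.0, -172.7]
force: [-0.2, 0.7, -0.0]
grip_width: 0.0595
grasp_force: 0.0
time_s: 12.68
tool_pos: [0.4827, -0.281, 0.234]
tool_rot: [-179.7, 0.6, -172.7]
force: [-0.2, -0.1, -0.9]
grip_width: 0.0603
grasp_force: 0.0
```

View pics/c6.png

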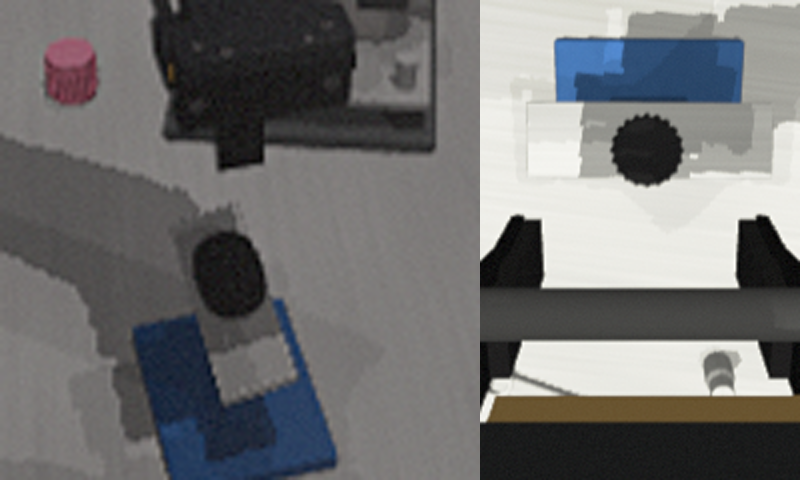

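```bash
python3 - <<'E'
from h import *
togo((.6053,-.0552,.27),77.9)
E
```

```text
go [-0.1523  0.2063 -0.0405] turn 1.9091248233299032
```

```bash
python3 -m crank '[{"x":0,"y":0,"z":-0.05,"turn":0.16},{"x":-0.03,"y":0.04,"z":-0.05,"turn":0.34},{"x":-0.06,"y":0.08,"z":-0.05,"turn":0.52},{"x":-0.09,"y":0.12,"z":-0.05,"turn":0.7},{"x":-0.12,"y":0.16,"z":-0.05,"turn":0.88},{"x":-0.15,"y":0.2,"z":-0.05,"turn":1.06},{"x":-0.152,"y":0.206,"z":-0.04,"turn":1.24},{"x":-0.152,"y":0.206,"z":-0.04,"turn":1.42},{"x":-0.152,"y":0.206,"z":-0.04,"turn":1.6},{"x":-0.152,"y":0.206,"z":-0.04,"turn":1.78},{"x":-0.152,"y":0.206,"z":-0.04,"turn":1.909},{"x":-0.152,"y":0.206,"z":-0.04,"turn":1.909}]' 0 20
python3 - <<'E'
from h import *
import cv2
togo((.6053,-.0552,.2246),77.9)
c=imaging.get_calibration("wrist")
w=imaging.read_camera("wrist")[:,:,::-1];s=imaging.read_camera("side")[:,:,::-1]
cv2.imwrite("pics/s7raw.png",s)
a=cv2.resize(s[105:195,290:380],(400,400),interpolation=cv2.INTER_CUBIC)
b=cv2.resize(w[100:350,195:445],(400,400),interpolation=cv2.INTER_CUBIC)
cv2.imwrite("pics/c7.png",np.hstack([a,b]))
cx=np.array([.978,-.2096,0]);cy=np.array([.2096,.978,0]);z=np.array([0,0,1.])
for r in(.09,.100,.104):
  p=np.array([.6202,.0144,.105])+r*(-np.sin(.55)*cy+np.cos(.55)*z);print(r,p,((proj(c,p)-[195,100])*1.6+[400,0]).round())
E
```

```text
time_s: 14.28
tool_pos: [0.6041, -0.0551, 0.2664]
tool_rot: [-179.9, 0.1, 78.0]
force: [-0.9, 0.5, 0.7]
grip_width: 0.0003
grasp_force: 0.0
go [0.0002 0.0013 0.0418] turn 0.0015313602952936104
0.09 [ 0.61034003 -0.03160693  0.18172721] [603. 130.]
0.1 [ 0.60924448 -0.03671881  0.19025245] [603. 144.]
0.104 [ 0.60880625 -0.03876356  0.19366255] [603. 150.]
```

View pics/c7.png

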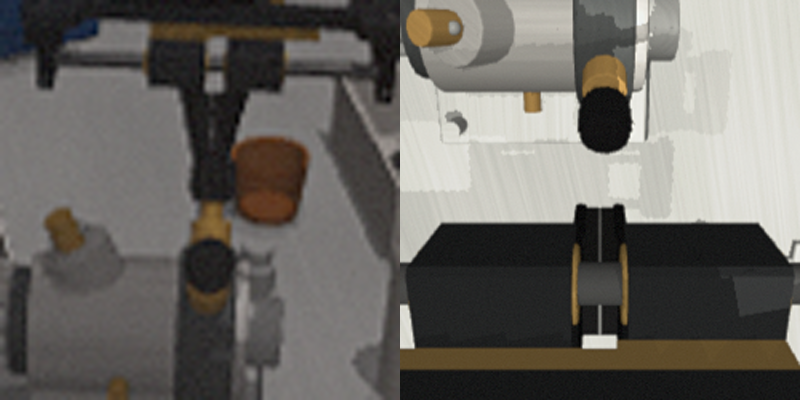

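```bash
python3 -m crank '[{"x":0,"y":0.001,"z":0.025,"turn":0},{"x":0,"y":0.001,"z":0.042,"turn":0},{"x":0.003,"y":0.001,"z":0.0465,"turn":0},{"x":0.006,"y":0.001,"z":0.0515,"turn":0},{"x":0.006,"y":0.001,"z":0.0515,"turn":0}]'
python3 -m crank '[{"x":0.001,"y":0,"z":0.0017,"turn":0},{"x":0.002,"y":0,"z":0.0034,"turn":0},{"x":0.0031,"y":0,"z":0.0051,"turn":0},{"x":0.0042,"y":0,"z":0.0068,"turn":0},{"x":0.0042,"y":0,"z":0.0068,"turn":0}]'
```

```text
time_s: 15.0
tool_pos: [0.6072, -0.049, 0.2162]
tool_rot: [180.0, -0.0, 78.0]
force: [0.2, -0.5, -0.5]
grip_width: 0.0006
grasp_force: 0.0
time_s: 15.62
tool_pos: [0.6078, -0.0454, 0.2091]
tool_rot: [-180.0, 0.0, 77.9]
force: [0.1, 0.5, 0.4]
grip_width: 0.0007
grasp_force: 0.0
```

```bash
python3 -m crank '[{"x":0.001,"y":0,"z":0.0017,"turn":0},{"x":0.002,"y":0,"z":0.0034,"turn":0},{"x":0.002,"y":0,"z":0.0034,"turn":0}]'
python3 -m crank '[{"x":0.001,"y":0,"z":0.0017,"turn":0},{"x":0.002,"y":0,"z":0.0034,"turn":0},{"x":0.002,"y":0,"z":0.0034,"turn":0}]'
```

```text
time_s: 16.0
tool_pos: [0.6082, -0.044, 0.2059]
tool_rot: [180.0, 0.0, 77.9]
force: [-0.4, -0.8, 1.4]
grip_width: 0.0
grasp_force: 1.0
time_s: 16.38
tool_pos: [0.6085, -0.0433, 0.2029]
tool_rot: [180.0, 0.1, 77.8]
force: [-3.0, -4.2, 5.7]
grip_width: 0.0005
grasp_force: 3.5
```

```bash
python3 -m crank '[{"x":0.0008,"y":0,"z":0.0014,"turn":0},{"x":0.0016,"y":0,"z":0.0028,"turn":0},{"x":0.0016,"y":0,"z":0.0028,"turn":0}]'
python3 -m crank '[{"x":0.0008,"y":0,"z":0.0014,"turn":0},{"x":0.0016,"y":0,"z":0.0028,"turn":0},{"x":0.0016,"y":0,"z":0.0028,"turn":0}]'
```

```text
time_s: 16.75
tool_pos: [0.6086, -0.0426, 0.2005]
tool_rot: [180.0, 0.1, 77.8]
force: [-3.6, -4.6, 8.6]
grip_width: 0.0004
grasp_force: 4.8
time_s: 17.12
tool_pos: [0.6092, -0.0402, 0.1974]
tool_rot: [180.0, 0.1, 77.8]
force: [-2.8, -4.2, 6.0]
grip_width: 0.0005
grasp_force: 4.0
```

```bash
python3 -m crank '[{"x":0.0006,"y":0,"z":0.0015,"turn":0},{"x":0.0012,"y":0,"z":0.003,"turn":0},{"x":0.0012,"y":0,"z":0.003,"turn":0}]'
python3 -m crank '[{"x":0.0006,"y":0,"z":0.0015,"turn":0},{"x":0.0012,"y":0,"z":0.003,"turn":0},{"x":0.0012,"y":0,"z":0.003,"turn":0}]'
```

```text
time_s: 17.5
tool_pos: [0.6093, -0.0402, 0.1951]
tool_rot: [180.0, 0.2, 77.8]
force: [-5.4, -6.9, 9.2]
grip_width: 0.0008
grasp_force: 6.0
time_s: 17.88
tool_pos: [0.6093, -0.0401, 0.1928]
tool_rot: [180.0, 0.2, 77.7]
force: [-6.5, -7.2, 13.6]
grip_width: 0.0008
grasp_force: 8.1
```

```bash
python3 -m crank '[{"x":-0.005,"y":0,"z":-0.0085,"turn":0},{"x":-0.014,"y":0,"z":-0.023,"turn":0},{"x":-0.014,"y":0,"z":-0.075,"turn":0},{"x":0.04,"y":0,"z":-0.085,"turn":0},{"x":0.07,"y":0,"z":-0.085,"turn":0},{"x":0.1,"y":0,"z":-0.085,"turn":0},{"x":0.126,"y":0,"z":-0.07,"turn":0},{"x":0.126,"y":0,"z":-0.07,"turn":0},{"x":0.126,"y":0,"z":-0.07,"turn":0}]'
python3 - <<'E'
from h import *
togo((.6351,.084,.2246),77.9)
E
```

```text
time_s: 19.0
tool_pos: [0.636, 0.0855, 0.2605]
tool_rot: [-180.0, 0.1, 77.8]
force: [0.2, -0.8, 0.8]
grip_width: 0.0006
grasp_force: 0.0
go [-0.0016 -0.0005  0.0359] turn -0.001329586774170623
```

```bash
python3 -m crank '[{"x":-0.0015,"y":-0.0005,"z":0.025,"turn":0},{"x":-0.0015,"y":-0.0005,"z":0.036,"turn":0},{"x":-0.0045,"y":-0.0005,"z":0.041,"turn":0},{"x":-0.0078,"y":-0.0005,"z":0.046,"turn":0},{"x":-0.0078,"y":-0.0005,"z":0.046,"turn":0}]'
python3 -m crank '[{"x":-0.001,"y":0,"z":0.0017,"turn":0},{"x":-0.002,"y":0,"z":0.0034,"turn":0},{"x":-0.002,"y":0,"z":0.0034,"turn":0}]'
python3 -m crank '[{"x":-0.001,"y":0,"z":0.0017,"turn":0},{"x":-0.002,"y":0,"z":0.0034,"turn":0},{"x":-0.002,"y":0,"z":0.0034,"turn":0}]'
```

```text
time_s: 19.62
tool_pos: [0.6341, 0.0788, 0.215]
tool_rot: [180.0, 0.0, 77.9]
force: [0.1, 1.1, 0.7]
grip_width: 0.0006
grasp_force: 0.0
time_s: 20.0
tool_pos: [0.6339, 0.0779, 0.2117]
tool_rot: [180.0, -0.0, 77.9]
force: [0.6, 1.3, 1.6]
grip_width: 0.0004
grasp_force: 0.5
time_s: 20.38
tool_pos: [0.6334, 0.0758, 0.2081]
tool_rot: [180.0, -0.0, 77.9]
force: [0.5, 1.4, 1.6]
grip_width: 0.0003
grasp_force: 0.8
```

Contact; the cap slides at 1.5 N. I keep going in 3 mm steps.

```bash
python3 -m crank '[{"x":-0.0008,"y":0,"z":0.0014,"turn":0},{"x":-0.0016,"y":0,"z":0.0028,"turn":0},{"x":-0.0016,"y":0,"z":0.0028,"turn":0}]'
python3 -m crank '[{"x":-0.0008,"y":0,"z":0.0014,"turn":0},{"x":-0.0016,"y":0,"z":0.0028,"turn":0},{"x":-0.0016,"y":0,"z":0.0028,"turn":0}]'
python3 -m crank '[{"x":-0.0008,"y":0,"z":0.0014,"turn":0},{"x":-0.0016,"y":0,"z":0.0028,"turn":0},{"x":-0.0016,"y":0,"z":0.0028,"turn":0}]'
```

```text
time_s: 20.75
tool_pos: [0.6333, 0.0752, 0.2057]
tool_rot: [180.0, -0.1, 78.0]
force: [1.8, 4.4, 3.8]
grip_width: 0.0004
grasp_force: 2.7
time_s: 21.12
tool_pos: [0.6333, 0.0746, 0.2035]
tool_rot: [179.9, -0.2, 78.0]
force: [1.1, 5.8, 6.4]
grip_width: 0.0006
grasp_force: 4.5
time_s: 21.5
tool_pos: [0.6333, 0.0744, 0.2014]
tool_rot: [179.9, -0.3, 78.1]
force: [-0.3, 8.8, 10.4]
grip_width: 0.0006
grasp_force: 6.2
```

```bash
python3 -m crank '[{"x":-0.0006,"y":0,"z":0.0012,"turn":0},{"x":-0.0012,"y":0,"z":0.0025,"turn":0},{"x":-0.0012,"y":0,"z":0.0025,"turn":0}]'
```

```text
time_s: 21.88
tool_pos: [0.6327, 0.0719, 0.1983]
tool_rot: [179.9, -0.2, 78.0]
force: [0.9, 5.5, 7.5]
grip_width: 0.0004
grasp_force: 4.7
```

```bash
python3 -m crank '[{"x":-0.0006,"y":0,"z":0.0015,"turn":0},{"x":-0.0012,"y":0,"z":0.003,"turn":0},{"x":-0.0012,"y":0,"z":0.003,"turn":0}]'
python3 -m crank '[{"x":-0.0004,"y":0,"z":0.001,"turn":0},{"x":-0.0008,"y":0,"z":0.002,"turn":0},{"x":-0.0008,"y":0,"z":0.002,"turn":0}]'
```

```text
time_s: 22.25
tool_pos: [0.6328, 0.0718, 0.1961]
tool_rot: [179.9, -0.3, 78.0]
force: [0.7, 7.2, 11.3]
grip_width: 0.0004
grasp_force: 6.6
time_s: 22.62
tool_pos: [0.6328, 0.0717, 0.1948]
tool_rot: [179.9, -0.4, 78.1]
force: [-0.9, 8.5, 12.9]
grip_width: 0.0007
grasp_force: 7.8
```

```bash
python3 -m crank '[{"x":0.005,"y":0,"z":-0.0085,"turn":0},{"x":0.014,"y":0,"z":-0.023,"turn":0},{"x":0.014,"y":0,"z":-0.075,"turn":0},{"x":0.014,"y":0,"z":-0.13,"turn":0},{"x":0.014,"y":-0.05,"z":-0.17,"turn":0},{"x":0.05,"y":-0.1,"z":-0.17,"turn":0},{"x":0.1,"y":-0.14,"z":-0.17,"turn":0},{"x":0.15,"y":-0.17,"z":-0.17,"turn":0},{"x":0.2,"y":-0.2,"z":-0.17,"turn":0},{"x":0.2,"y":-0.2,"z":-0.17,"turn":0}]'
python3 - <<'E'
from h import *
import cv2
new={n:imaging.read_camera(n)[:,:,::-1] for n in("top","side")}
for n,boxes in {"top":{"L":(255,168,275,184),"R":(292,177,308,194),"big":(365,215,425,260)},"side":{"L":(330,138,348,152),"R":(328,157,346,172),"big":(280,235,315,280)}}.items():
    old=cv2.imread(f"pics/{n}0.png")
    for k,(a,b,c,d) in boxes.items():
        f=[]
        for im in(old,new[n]):
            m=(im[b:d,a:c].max(2)<55);y,x=np.nonzero(m);f.append((m.sum(),(x.mean()+a).round(1),(y.mean()+b).round(1)) if m.any() else 0)
        print(n,k,f)
c=imaging.get_calibration("top");cy=np.array([.2096,.978,0])
for s in(1,-1):
    q=[proj(c,np.array([.6202,.0144,.105])+r*(s*np.sin(.55)*cy+[0,0,np.cos(.55)])) for r in(.0905,.0805)];print("expected 10mm shift",s,q[1]-q[0])
E
```

```text
time_s: 23.88
tool_pos: [0.4744, 0.3107, 0.3607]
tool_rot: [-179.9, 0.1, 78.5]
force: [-0.2, -0.6, 0.8]
grip_width: 0.0007
grasp_force: 0.0
top L [(np.int64(109), np.float64(263.2), np.float64(177.2)), (np.int64(100), np.float64(265.9), np.float64(178.2))]
top R [(np.int64(132), np.float64(299.2), np.float64(186.2)), (np.int64(133), np.float64(298.0), np.float64(186.1))]
top big [0, (np.int64(150), np.float64(398.2), np.float64(236.4))]
side L [(np.int64(91), np.float64(337.9), np.float64(145.3)), (np.int64(74), np.float64(338.1), np.float64(148.1))]
side R [(np.int64(117), np.float64(336.6), np.float64(164.4)), (np.int64(118), np.float64(336.4), np.float64(165.8))]
side big [(np.int64(17), np.float64(287.5), np.float64(277.2)), (np.int64(316), np.float64(296.5), np.float64(264.0))]
expected 10mm shift 1 [2.56051774 0.9394798 ]
expected 10mm shift -1 [-1.95033086  0.02608766]
```

```bash
python3 - <<'E'
from h import *
import cv2
for n,bx in(("top",{"L":(258,170,271,183),"R":(294,179,307,192)}),("side",{"L":(331,139,346,151),"R":(330,158,344,171)})):
    old=cv2.imread(f"pics/{n}0.png");new=imaging.read_camera(n)[:,:,::-1];c=imaging.get_calibration(n)
    up=lambda im:cv2.resize(im,None,fx=8,fy=8,interpolation=cv2.INTER_CUBIC)
    for k,(x0,y0,x1,y1) in bx.items():
        t=up(old[y0:y1,x0:x1]);s=up(np.ascontiguousarray(new[y0-6:y1+6,x0-6:x1+6]))
        _,v,_,l=cv2.minMaxLoc(cv2.matchTemplate(s,t,cv2.TM_CCOEFF_NORMED))
        g=1 if k=="L" else -1;cy=np.array([.2096,.978,0])
        q=[proj(c,np.array([.6202,.0144,.105])+r*(g*np.sin(.55)*cy+[0,0,np.cos(.55)])) for r in(.0905,.0805)]
        print(n,k,np.array(l)/8-6,round(v,2),"10mm:",(q[1]-q[0]).round(2))
E
```

```text
top L [2.75 1.  ] 0.95 10mm: [2.56 0.94]
top R [-1.625  0.125] 0.93 10mm: [-1.95  0.03]
side L [-0.25   3.875] 0.95 10mm: [-0.2   3.79]
side R [0. 1.] 0.91 10mm: [-0.09  1.77]
```

```bash
python3 -c "
from cell import env
print(env.sign_off())"
```

```text
the job is handed in; nothing more can be done
None
```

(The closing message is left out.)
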